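Clamp the knife sharpener to the cutting board

TASK

Slide the blue knife sharpener straight in along the board until the tip of its flat foot is home against the clamp post, under the pad. Then turn the red handle clockwise, seen from above, until the pad meets the foot and snug it, firmly enough to hold but not cranked down hard (some 20 N of pressing). Let go, and leave the other things on the counter where they are.

Things in the scene. Friction and masses are not known exactly. Their poses are not given: they have to be found in the camera images.
- station: Fixed wooden cutting board, 390 x 240 x 20 mm, on the counter, a grey screw clamp bolted to it. Origin on the counter under the vertical screw axis; z up; +x runs from the clamp's open side to its post, the way the sharpener slides in. Board: x = -270 to +120 mm, top at z = 20. Clamp arm: 38 mm wide, x = -25 to +70 mm, z = 88 to 122 mm; the throat below it is open to -x and both sides.
- stop (a point): Foot of the clamp post's flat stop face (44 mm wide, facing -x), on the board's top, on the clamp's middle line, 35 mm in +x from the screw axis.
- sharpener: Loose knife sharpener, about 0.55 kg: blue housing 90 (x) x 34 (y) x 62 mm on a flat aluminium foot 215 x 44 x 10 mm. Origin at the foot's underside, below the housing's centre; z up; the foot runs in +x to 170 mm and back to -45 mm. Grip the housing from above across its 34 mm. Starts on the board, foot to the clamp, 35 to 55 mm short of the stop, up to 30 mm and 0.12 rad out of line.
- foot_tip (a point): Middle of the foot's front edge, at its underside (170 mm in +x from the sharpener's origin). When home it touches stop, and the pad presses on the foot 35 mm behind this edge.
- housing_top (a point): Centre of the top of the blue housing, 72 mm above the sharpener's underside.
- handle (a point): Middle of the red T-bar handle on the screw axis: an upright flat bar 84 mm long, 14 mm thick, 26 mm tall (top 13 mm above this point), 185 mm above the counter at screw 0. The point's y axis runs along the bar, z up. Below it a 16 mm spindle goes down to the clamp arm, never less than 30 mm under the bar.
- screw (a joint): Handle angle in rad, 0 (pad fully raised) to 4.8, growing clockwise seen from above; starts at 0 to 1.2. Handle and pad sink 4 mm per rad. At 0 the bar lies along the station's y and the pad's face is 40 mm above the counter; it meets the 10 mm foot at about 2.5 rad. Turning takes about 0.16 N m, rising by about 0.1 N m per rad once the pad presses. It stays where it is left.
- pad_spring (a joint): How far the sprung pad is pushed up into the spindle, in m: 0 while it hangs free, growing 4 mm per rad of handle once the pad has met the foot. The spring is 6 N per mm, so the pressing force is about 6000 N/m times this value: 20 N at 3.3 mm.
- pad: Black round pad, 32 mm across and 10 mm thick, at the lower end of the screw.
- pad_face (a point): Centre of the pad's underside, on the screw axis.
- canister: Bystander: clear canister with a steel lid, 102 mm across, 168 mm tall, on the oak turntable (300 mm across, 28 mm high) to the robot's right. Origin at its underside.
- crock: Bystander: white crock, 104 mm across, 125 mm tall, with a green spatula standing up to 245 mm in it, on the turntable. Origin at its underside.
- scraper: Bystander: steel dough scraper, 107 x 150 mm, 14 mm thick, lying on the counter to the left. Origin at its underside.
- lid: Bystander: round aluminium lid, 144 mm across, 38 mm tall, lying on the counter to the left. Origin at its underside.

How it is judged:
By the outcome, as a careful person would: the job done as asked, in the order asked, and still so for the second after the job is handed in, with the robot touching nothing.
It also fails if it takes over 70 s, if anything falls off the work surface, if the arm or the gripper's body presses on something with over 40 N, if the wrist force passes 120 N, or if a joint passes its speed limit or range.

ROBOT

A 6-joint arm with a two-finger parallel gripper is mounted at the origin on the work surface. World frame = base frame: x ahead of the robot, y to its left, z up, the work surface at z = 0. Lengths are in m, angles in degrees, forces in N, time in s.
With the tool pointing down it reaches from about 0.4 to 0.825 m from the base axis. Payload 7 kg.
Tool frame: the origin (TCP) lies midway between the tips of the shut fingers; the grasp point (between the pads) lies 19 mm behind it (r.grasp_offset is the distance from the TCP to the grasp point, in m); z points along the fingers, x is the direction in which the jaws open and shut, and the axes are right-handed (so a half turn about z gives the same grasp; the last joint's range is limited). The gripper opens to 88 mm and grips with 3 to 60 N. Pads are 19 mm wide; open, the fingers measure 130 mm over their backs; the gripper's body (78 mm by 193 mm) begins 47 mm behind the grasp point.
Start: joints at [84.402, 20.546, 0.682, 0, -70.136, -16.507], TCP at [0.254, 0.625, 0.227] pointing down, gripper open.
Joint ranges: [-176.03, 176.03], [-82.01, 121.73], [-58.28, 71.71], [-173.87, 95.51], [-174.79, -0.11], [-173.66, 173.66]. Speed limits (degrees/s): [136.94, 136.94, 172.46, 180, 180, 180].

INTERFACE

Orientations are given as [roll, pitch, yaw] about the fixed x, y, z axes, in that order (R = Rz(yaw) Ry(pitch) Rx(roll)).
In Python, from plant import r gives the robot as it stands.
- The arm moves only by the tool step_arm, never from a script. Its argument "deltas" is a list of rows, each a list of 7 numbers: the turn, a rotation vector about the tool's x, y, z in rad, then the shift along the tool's x, y, z in mm, then the opening, from -1 (shut) to 1 (fully open), so that 0 is half open. In form: [[ax, ay, az, x, y, z, grip], ...]. A call has 1 to 10 rows; each row shifts and turns the pose as measured when the row begins, along the tool's axes as they then stand; what a row does not reach is not made up. A row lasts 1/10 s, in which the tool goes at most 50 mm and 8.59 degrees, less where a joint would pass 70% of its speed; a pose out of reach is approached as far as the arm can. A call with a gripper value outside its range is refused whole. The fingers move at their own pace and stop on an object; "squeeze" is the grip in N (left out, the last holds). Time passes only in rows, so rows that do not move let the fingers close. It gives the time, the measured TCP pose, the force and the opening at its end, in the units of the state.
- r.get_state(): the state, without advancing time (a new reading comes with each control period).
- r.capture(name): name is "scene" or "top"; returns the picture (480x640x3 uint8, red, green, blue); there is no depth.
- r.camera_info(name): a dict with "vertical_fov" (degrees; the focal length in pixels is half the picture's height over the tangent of half this angle, whatever the lens; pixels are square), "cx", "cy" (the principal point, pixels), "view" (4x4, takes a point from world to camera coordinates). Camera axes: x right, y down, z forward; pixel columns grow to the right and rows downward; lengths in m; the calibration is good to about 2 mm. A picture is of the moment at which its call begins. camera_info takes no time and is no camera call.
- r.close_job(): hands the job in, once; it reports no verdict.
The state is a dict: "time_s": time; "joints": joint angles; "qd": joint speeds; "joint_torque": joint torques, N m; "tcp_pos": TCP position; "eef_rot": TCP orientation; "contact_force": force on the tool from outside, world axes, zero at the start; "moment": the same for the moment, N m; "gripper_width": finger opening in m.
Only numpy, scipy, OpenCV 4.12 (cv2) and the standard library are available. Lean on these libraries where they do the work, as an engineer would, in place of code of your own. Each camera call takes 0.05 s, during which the arm holds its last target.

## Working session

There is one attempt and no reset: what is moved stays moved. The work goes in short steps, Python scripts to look and compute and a tool call to move; the robot and the scene stay as the last step left them, time stands still between calls to the robot, and variables do not carry over. Pictures are saved under pics/ and viewed, and the job is handed in when it is done.

Besides the shell and the picture viewer there is one more tool, called after "Emit:" as name(argument=value, ...), one argument or row to a line, values as JSON. step_arm: Moves the arm, as the interface text tells. Its arguments: {"type":"object","properties":{"deltas":{"type":"array","items":{"type":"array","items":{"type":"number"}}},"squeeze":{"type":"number"}},"required":["deltas"]}

```bash
mkdir -p pics; ls
python3 - <<'E'
from plant import r
import cv2
for n in("scene","top"):
    cv2.imwrite(f"pics/{n}0.png",r.capture(n)[:,:,::-1]); i=r.camera_info(n); print(n,i)
print(r.get_state(), r.grasp_offset)
E
```

```text
pics
scene {'vertical_fov': 57.309964513657754, 'cx': 317.67651817123556, 'cy': 247.88156841008106, 'view': array([[-0.06039248,  0.99810384, -0.01189405,  0.06729202],
       [ 0.59060665,  0.02612475, -0.8065366 , -0.25145623],
       [-0.80469655, -0.05573345, -0.5910645 ,  1.45228032],
       [ 0.        ,  0.        ,  0.        ,  1.        ]])}
top {'vertical_fov': 47.22792026253723, 'cx': 320.0031068716672, 'cy': 244.54384026694837, 'view': array([[ 2.04595683e-02, -9.99789970e-01, -1.19231583e-03,
        -2.73251592e-02],
       [-9.94023819e-01, -2.02136373e-02, -1.07275607e-01,
         5.76734636e-01],
       [ 1.07228974e-01,  3.38000294e-03, -9.94228607e-01,
         1.39195849e+00],
       [ 0.00000000e+00,  0.00000000e+00,  0.00000000e+00,
         1.00000000e+00]])}
{'time_s': 0.1, 'joints': array([ 8.44022476e+01,  2.05871862e+01,  6.41003673e-01, -1.66887493e-02,
       -7.01373459e+01, -1.65078992e+01]), 'qd': array([ 0.05321621, -0.06086301,  0.10563775,  0.05465209, -0.08617101,
       -0.10403821]), 'joint_torque': array([-7.59246705e-04, -5.84166920e+01,  2.93751025e+01,  7.01555058e+00,
        1.01212136e-02, -5.85136172e-05]), 'tcp_pos': array([0.25386994, 0.62497898, 0.22573637]), 'eef_rot': array([-1.79991306e+02, -8.45437481e-02, -1.12111340e+02]), 'contact_force': array([-0.48534348,  0.53557195, -0.45920169]), 'moment': array([-0.05954766,  0.02367594, -0.01376683]), 'gripper_width': 0.08744271261879603} 0.0188
```

View pics/scene0.png

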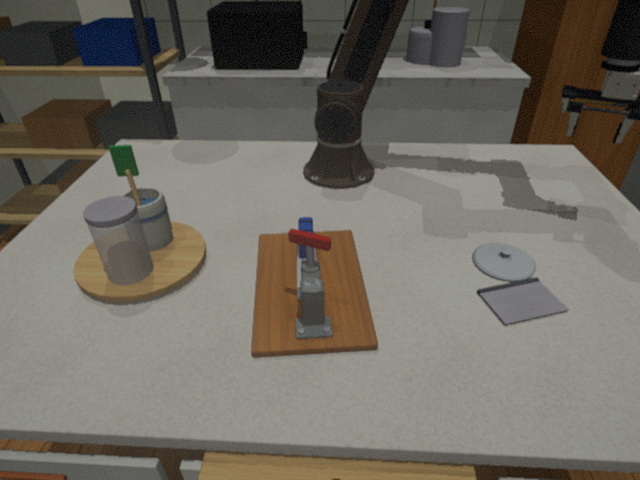

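View pics/top0.png

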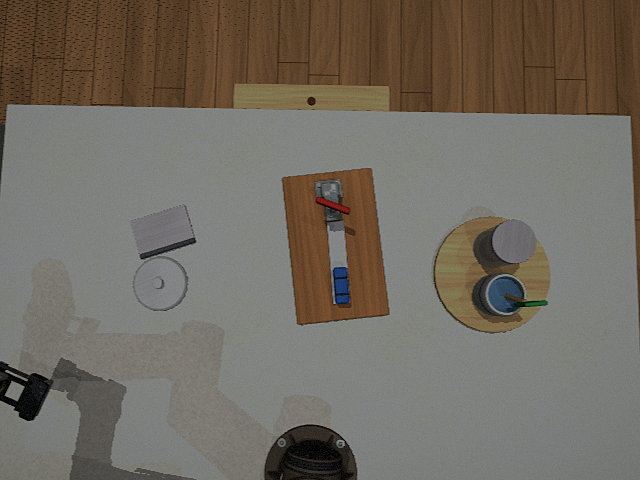

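The scene view shows the clamp (about 312,290) with the blue sharpener behind it. In the top view the board has corners near (283,177), (371,168), (388,314) and (298,324). The red bar is at (333,206) and the blue housing at (341,285). I'll zoom in on both.

Run:
```python
import cv2
a=cv2.imread("pics/top0.png")[155:335,265:405]; cv2.imwrite("pics/t0z.png",cv2.resize(a,None,fx=3.3,fy=3.3,interpolation=cv2.INTER_CUBIC))
a=cv2.imread("pics/scene0.png")[205:365,240:390]; cv2.imwrite("pics/s0z.png",cv2.resize(a,None,fx=3.7,fy=3.7,interpolation=cv2.INTER_CUBIC))
```

```text
(no output)
```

View pics/t0z.png

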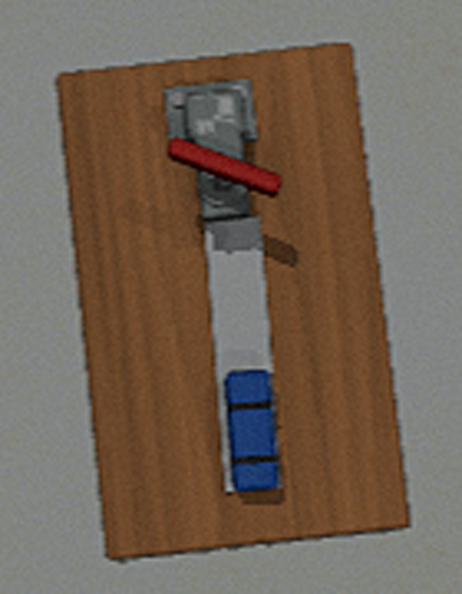

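View pics/s0z.png

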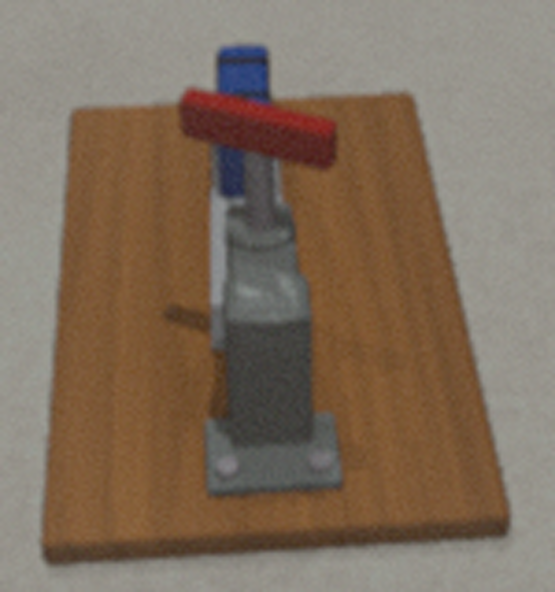

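```bash
cat > h.py <<'E'
import numpy as np, json
from plant import r
from scipy.optimize import least_squares
I={n:r.camera_info(n) for n in("scene","top")}
def proj(n,P,k=0):
    i=I[n]; P=np.atleast_2d(P); c=P@i['view'][:3,:3].T+i['view'][:3,3]
    f=240/np.tan(np.radians(i['vertical_fov']/2)); u=c[:,:2]/c[:,2:]
    u=u*(1+k*(u**2).sum(1,keepdims=True))
    return u*f+[i['cx'],i['cy']]
def ray(n,px):
    i=I[n]; f=240/np.tan(np.radians(i['vertical_fov']/2)); R=i['view'][:3,:3]
    d=R.T@np.array([(px[0]-i['cx'])/f,(px[1]-i['cy'])/f,1]); return -R.T@i['view'][:3,3], d
def onz(n,px,z):
    o,d=ray(n,px); return o+d*(z-o[2])/d[2]
def T0(p,off=(265,155)): return (np.array(p,float)+.5)/3.3-.5+off
def S0(p,off=(240,205)): return (np.array(p,float)+.5)/3.7-.5+off
def world(p,P):
    P=np.atleast_2d(np.array(P,float)); c,s=np.cos(p[2]),np.sin(p[2])
    return np.c_[p[0]+c*P[:,0]-s*P[:,1],p[1]+s*P[:,0]+c*P[:,1],P[:,2]]
E
cat > fit.py <<'E'
from h import *
B=np.array([[.12,.12,.02],[.12,-.12,.02],[-.27,-.12,.02],[-.27,.12,.02]])
t=T0([(58,75),(353,44),(410,526),(108,558)]); s=S0([(508,517),(45,542),(72,110),(413,96)])
def f(p,w='both'):
    a=(proj('top',world(p,B),p[3])-t).ravel(); b=(proj('scene',world(p,B),p[4])-s).ravel()
    return {'both':np.r_[a,b],'top':np.r_[a,p[4]],'scene':np.r_[b,p[3]]}[w]
for w in('top','scene','both'):
    q=least_squares(f,[.6,0,.1,0,0],args=(w,),x_scale=[.1,.1,.1,.1,.1]); print(w,q.x.round(4),np.degrees(q.x[2]).round(2),f(q.x,w).round(1))
E
python3 fit.py
```

```text
top [ 0.653  -0.0456  0.127  -0.3574  0.    ] 7.28 [ 0.1 -0.1 -0.   0.1  0.  -0.2 -0.1  0.3  0. ]
scene [ 0.6575 -0.0413  0.1266  0.     -0.3352] 7.26 [ 0.1 -0.3 -0.2 -0.  -0.1  0.5  0.3 -0.2  0. ]
both [ 0.654  -0.043   0.1279 -0.2506 -0.2079] 7.33 [-1.  -0.6 -0.9 -0.6 -0.6 -0.4 -1.1  0.1 -0.3 -0.9 -1.4 -0.3 -0.8 -0.3
 -0.4 -1. ]
```

Run:
```python
import cv2,numpy as np
from h import *
g=cv2.GaussianBlur(cv2.imread("pics/top0.png",0),(5,5),0).astype(float)
for x in list(range(15,230,30))+list(range(395,625,30)):
    d=np.diff(g[90:130,x-4:x+5].mean(1)); j=d.argmax(); print(x,round(90+(np.arange(len(d))*np.clip(d,0,None)**3).sum()/(np.clip(d,0,None)**3).sum(),1),end='; ')
print(proj('top',[[.254,.625,.226]]),proj('scene',[[.254,.625,.226]]))
g=cv2.GaussianBlur(cv2.imread("pics/scene0.png",0),(5,5),0).astype(float)
for y0,y1 in((395,460),(130,160)):
  print()
  for x in range(10,640,40):
    d=-np.diff(g[y0:y1,x-4:x+5].mean(1)) if y0>300 else np.diff(g[y0:y1,x-4:x+5].mean(1)); d=np.clip(d,0,None)**3; print(x,round(y0+(np.arange(len(d))*d).sum()/d.sum(),1),end='; ')
```

```text
15 103.6; 45 104.1; 75 104.8; 105 105.1; 135 106.0; 165 106.2; 195 106.9; 225 107.5; 395 110.6; 425 111.1; 455 111.7; 485 112.1; 515 112.8; 545 113.2; 575 114.0; 605 114.3; [[ 23.05432034 376.38377723]] [[591.52131651 139.09235283]]

10 434.9; 50 431.4; 90 434.6; 130 438.3; 170 440.0; 210 439.7; 250 441.7; 290 444.3; 330 446.4; 370 448.4; 410 449.7; 450 451.7; 490 453.9; 530 456.0; 570 457.5; 610 457.0; 
10 147.3; 50 147.8; 90 148.2; 130 138.5; 170 138.8; 210 139.5; 250 140.0; 290 140.4; 330 142.1; 370 141.1; 410 141.9; 450 142.4; 490 143.0; 530 143.3; 570 144.0; 610 142.2;
```

```bash
cat >> fit.py <<'E'
print('k=0')
for w in('top','scene','both'):
    g=lambda p:f(np.r_[p,0,0],w)
    q=least_squares(g,[.6,0,.1],x_scale=[.1,.1,.1]); print(w,q.x.round(4),np.degrees(q.x[2]).round(2),g(q.x).round(1))
E
python3 fit.py | sed -n '/k=0/,$p'
```

```text
k=0
top [ 0.6532 -0.0451  0.127 ] 7.28 [-0.4 -0.7  0.3 -0.8  0.6  0.5 -0.5  0.8  0. ]
scene [ 0.6522 -0.0412  0.127 ] 7.27 [ 1.4 -0.2 -1.6  0.7 -0.2 -0.7  0.4 -1.3  0. ]
both [ 0.6527 -0.0427  0.1281] 7.34 [-1.3 -0.5 -0.7 -0.6 -0.2  0.7 -1.3  1.1  0.7 -0.  -2.3  0.9 -0.9 -0.6
 -0.3 -1.3]
```

```bash
cat > m1.py <<'E'
from h import *
for n in I: print(n,(-I[n]['view'][:3,:3].T@I[n]['view'][:3,3]).round(3))
st=np.array([.6532,-.0451,.127])
def rel(p): 
    d=p[:2]-st[:2]; c,s=np.cos(st[2]),np.sin(st[2]); return np.array([c*d[0]+s*d[1],-s*d[0]+c*d[1]])
print('housing top')
for z in[(226,375),(269,370),(280,486),(236,492)]:
    w=onz('top',T0(z),.092); print(w.round(4),rel(w).round(4))
print('foot edges')
for z in[(208,240),(219,380),(226,490),(263,260),(270,365)]:
    w=onz('top',T0(z),.030); print(w.round(4),rel(w).round(4))
print('handle')
for th in(0,.4,.8):
  for z in[(172,147),(278,185),(225,166)]:
    w=onz('top',T0(z),.198-.004*th); print(th,w.round(4),rel(w).round(4))
print('scene'); st[:]=[.6522,-.0412,.127]
for z in[(219,50),(267,46)]:
    w=onz('scene',S0(z),.092); print(w.round(4),rel(w).round(4))
w=onz('scene',S0((213,347)),.02);print('tip',w,rel(w))
for z in[(183,95),(335,125),(260,112)]:
    w=onz('scene',S0(z),.196); print(w.round(4),rel(w).round(4))
E
python3 m1.py
```

```text
scene [1.321 0.02  0.656]
top [ 0.425 -0.02   1.446]
housing top
[ 0.5123 -0.0494  0.092 ] [-0.1403  0.0136]
[ 0.5167 -0.0815  0.092 ] [-0.14   -0.0188]
[ 0.4306 -0.091   0.092 ] [-0.2267 -0.0173]
[ 0.4255 -0.0584  0.092 ] [-0.2276  0.0157]
foot edges
[ 0.6226 -0.0346  0.03  ] [-0.029   0.0143]
[ 0.5123 -0.0453  0.03  ] [-0.1398  0.0176]
[ 0.4269 -0.0523  0.03  ] [-0.2254  0.0215]
[ 0.6076 -0.0782  0.03  ] [-0.0494 -0.0271]
[ 0.5249 -0.085   0.03  ] [-0.1324 -0.0233]
handle
0 [ 0.6642 -0.0065  0.198 ] [0.0158 0.0369]
0 [ 0.6388 -0.081   0.198 ] [-0.0188 -0.0338]
0 [ 0.6515 -0.0438  0.198 ] [-0.0015  0.0015]
0.4 [ 0.6645 -0.0065  0.1964] [0.0161 0.0369]
0.4 [ 0.6391 -0.0811  0.1964] [-0.0186 -0.0339]
0.4 [ 0.6518 -0.0438  0.1964] [-0.0013  0.0014]
0.8 [ 0.6648 -0.0065  0.1948] [0.0164 0.0368]
0.8 [ 0.6394 -0.0811  0.1948] [-0.0183 -0.034 ]
0.8 [ 0.6521 -0.0439  0.1948] [-0.001   0.0014]
scene
[ 0.4345 -0.0853  0.092 ] [-0.2216 -0.0162]
[ 0.4283 -0.0546  0.092 ] [-0.2238  0.0151]
tip [ 0.63771136 -0.0720933   0.02      ] [-0.01828486 -0.02880938]
[ 0.6411 -0.0801  0.196 ] [-0.016  -0.0372]
[ 0.6642 -0.002   0.196 ] [0.0169 0.0373]
[ 0.6546 -0.0399  0.196 ] [0.0025 0.001 ]
```

```bash
cat > plan.py <<'E'
# usage: plan.py x y z yaw maxmm maxdeg -> rows (first 10), in tool axes
import sys; from h import *
from scipy.spatial.transform import Rotation as Ro
x,y,z,yaw,mm,dg=map(float,sys.argv[1:7]); g=sys.argv[7] if len(sys.argv)>7 else '1'; dirn=sys.argv[8] if len(sys.argv)>8 else 'short'
s=r.get_state(); p=np.array(s['tcp_pos']); R=Ro.from_euler('xyz',s['eef_rot'],degrees=True)
y0=s['eef_rot'][2]; dy=(yaw-y0+180)%360-180
if dirn=='cw' and dy>0: dy-=360
if dirn=='ccw' and dy<0: dy+=360
d=(np.array([x,y,z])-p)*1000
N=int(max(np.ceil(np.linalg.norm(d)/mm),np.ceil(abs(dy)/dg),1)); print('t',s['time_s'],'d',d.round(1),'dyaw',round(dy,1),'N',N)
rows=[]
Rt=lambda a:Ro.from_euler('z',a,degrees=True)*Ro.from_euler('x',180,degrees=True)
cur=R
for i in range(min(N,10)):
    nx=Rt(y0+dy*(i+1)/N); rv=(cur.inv()*nx).as_rotvec(); t=cur.inv().apply(d/N)
    rows.append([round(v,3) for v in rv]+[round(v,1) for v in t]+[float(g)]); cur=nx
print(str([[v if v else 0 for v in q] for q in rows]).replace(' ',''))
E
python3 plan.py .472 -.069 .16 95.3 40 8 1 cw
```

```text
t 0.1 d [ 218.1 -694.   -65.7] dyaw -152.6 N 20
[[0,np.float64(-0.001),np.float64(0.133),np.float64(28.0),np.float64(-23.2),np.float64(3.3),1.0],[0,0,np.float64(0.133),np.float64(24.7),np.float64(-26.7),np.float64(3.3),1.0],[0,0,np.float64(0.133),np.float64(21.0),np.float64(-29.7),np.float64(3.3),1.0],[0,0,np.float64(0.133),np.float64(16.8),np.float64(-32.2),np.float64(3.3),1.0],[0,0,np.float64(0.133),np.float64(12.4),np.float64(-34.2),np.float64(3.3),1.0],[0,0,np.float64(0.133),np.float64(7.7),np.float64(-35.5),np.float64(3.3),1.0],[0,0,np.float64(0.133),np.float64(3.0),np.float64(-36.3),np.float64(3.3),1.0],[0,0,np.float64(0.133),np.float64(-1.9),np.float64(-36.3),np.float64(3.3),1.0],[0,0,np.float64(0.133),np.float64(-6.7),np.float64(-35.8),np.float64(3.3),1.0],[0,0,np.float64(0.133),np.float64(-11.4),np.float64(-34.5),np.float64(3.3),1.0]]
```

Emit:
step_arm(
  deltas=[
    [0,0,0.133,28,-23,3,1],
    [0,0,0.133,25,-27,3,1],
    [0,0,0.133,21,-30,3,1],
    [0,0,0.133,17,-32,3,1],
    [0,0,0.133,12,-34,3,1],
    [0,0,0.133,8,-35.5,3,1],
    [0,0,0.133,3,-36,3,1],
    [0,0,0.133,-2,-36,3,1],
    [0,0,0.133,-7,-36,3,1],
    [0,0,0.133,-11.5,-34.5,3,1],
  ],
)

```text
time_s: 1.1
tcp_pos: [0.3567, 0.2644, 0.1909]
eef_rot: [-179.5, -0.1, 169.0]
contact_force: [0.7, 0.2, 0.7]
gripper_width: 0.0876
```

```bash
sed -i 's/\[round(v,3)/[round(float(v),3)/;s/\[round(v,1)/[round(float(v),1)/' plan.py; python3 plan.py .472 -.069 .15 95.3 40 8 1 cw
```

```text
t 1.1 d [ 115.3 -333.4  -40.9] dyaw -73.7 N 10
[[-0.009,-0.001,0.129,-17.7,-30.5,4.3,1.0],[0,0,0.129,-21.4,-28.0,4.1,1.0],[0,0,0.129,-24.9,-25.0,4.1,1.0],[0,0,0.129,-27.9,-21.6,4.1,1.0],[0,0,0.129,-30.4,-17.9,4.1,1.0],[0,0,0.129,-32.5,-13.8,4.1,1.0],[0,0,0.129,-34.0,-9.5,4.1,1.0],[0,0,0.129,-34.9,-5.1,4.1,1.0],[0,0,0.129,-35.3,-0.6,4.1,1.0],[0,0,0.129,-35.1,3.9,4.1,1.0]]
```

Emit:
step_arm(
  deltas=[
    [-0.009,0,0.129,-17.7,-30.5,4,1],
    [0,0,0.129,-21.5,-28,4,1],
    [0,0,0.129,-25,-25,4,1],
    [0,0,0.129,-28,-21.5,4,1],
    [0,0,0.129,-30.5,-18,4,1],
    [0,0,0.129,-32.5,-14,4,1],
    [0,0,0.129,-34,-9.5,4,1],
    [0,0,0.129,-35,-5,4,1],
    [0,0,0.129,-35,-0.5,4,1],
    [0,0,0.129,-35,4,4,1],
  ],
)

```text
time_s: 2.1
tcp_pos: [0.464, -0.0872, 0.1492]
eef_rot: [180.0, -0.2, 92.0]
contact_force: [0.3, 0.7, 0.9]
gripper_width: 0.088
```

```bash
python3 plan.py .472 -.069 .125 95.3 40 8 1 ;python3 - <<'E'
from plant import r
import cv2
print(r.get_state()['joints'])
for n in("scene","top"):
    cv2.imwrite(f"pics/{n}1.png",r.capture(n)[:,:,::-1])
a=cv2.imread("pics/top1.png")[155:335,265:405]; a=cv2.resize(a,None,fx=3.3,fy=3.3,interpolation=cv2.INTER_CUBIC)
b=cv2.imread("pics/scene1.png")[175:335,265:405]; b=cv2.imread("pics/scene1.png")[165:365,240:390]
b=cv2.resize(b,(445,594),interpolation=cv2.INTER_CUBIC)
a=a[:594]; import numpy as np
h=min(a.shape[0],b.shape[0]); c=np.hstack([a[:h],b[:h,:338]]); cv2.imwrite("pics/z1.png",c); print(c.shape)
E
```

```text
t 2.1 d [  8.   18.2 -24.2] dyaw 3.3 N 1
[[0.001,-0.003,-0.057,17.9,8.6,24.2,1.0]]
[  13.19807769    5.24856569  -30.40201358   -0.17705381  -54.28282714
 -101.05836914]
(594, 800, 3)
```

View pics/z1.png

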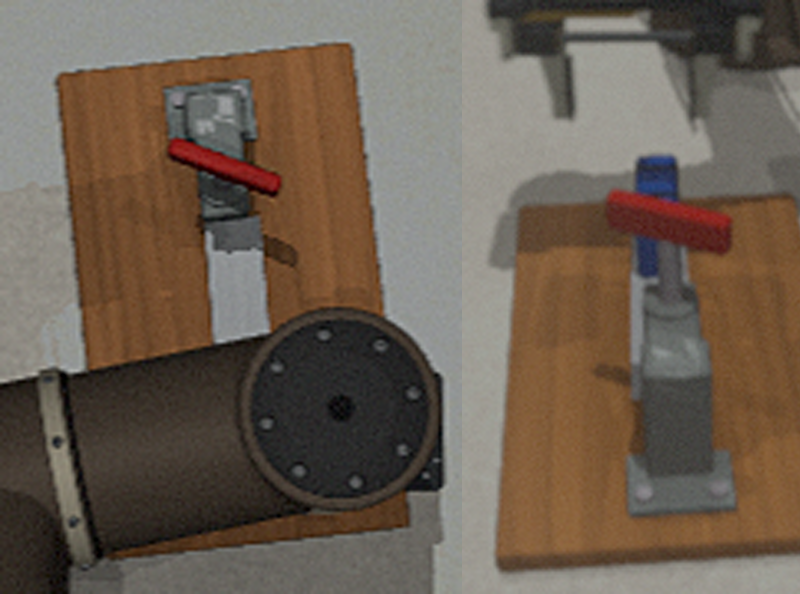

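Emit:
step_arm(
  deltas=[
    [0,0,-0.057,18,8.5,15,1],
    [0,0,0,0,0,0,1],
    [0,0,0,0,0,0,1],
  ],
)

```text
time_s: 2.5
tcp_pos: [0.4712, -0.0715, 0.1324]
eef_rot: [-179.8, -0.1, 95.1]
contact_force: [-0.3, -0.0, -0.0]
gripper_width: 0.0879
```

```bash
python3 plan.py .472 -.069 .053 95.3 20 8 1
```

```text
t 2.5 d [  0.8   2.5 -79.4] dyaw 0.2 N 4
[[-0.003,-0.002,-0.001,0.6,0.3,19.9,1.0],[0,0,-0.001,0.6,0.3,19.9,1.0],[0,0,-0.001,0.6,0.3,19.9,1.0],[0,0,-0.001,0.6,0.3,19.9,1.0]]
```

Emit:
step_arm(
  deltas=[
    [-0.003,0,0,0.6,0.3,20,1],
    [0,0,0,0.6,0.3,20,1],
    [0,0,0,0.6,0.3,20,1],
    [0,0,0,0.6,0.3,17,1],
    [0,0,0,0,0,0,1],
  ],
  squeeze=25,
)

```text
time_s: 3.0
tcp_pos: [0.473, -0.0674, 0.0562]
eef_rot: [179.7, -0.1, 95.2]
contact_force: [-0.2, -0.0, -0.1]
gripper_width: 0.0876
```

```bash
python3 plan.py .472 -.069 .053 95.3 20 8 1;python3 - <<'E'
from plant import r
import cv2,numpy as np
b=r.capture('scene')[:,:,::-1][165:365,240:390]
cv2.imwrite("pics/s2.png",cv2.resize(b,None,fx=3,fy=3,interpolation=cv2.INTER_CUBIC))
E
```

```text
t 3.0 d [-1.  -1.6 -3.2] dyaw 0.1 N 1
[[0.005,-0.002,-0.001,-1.5,-1.1,3.2,1.0]]
```

View pics/s2.png

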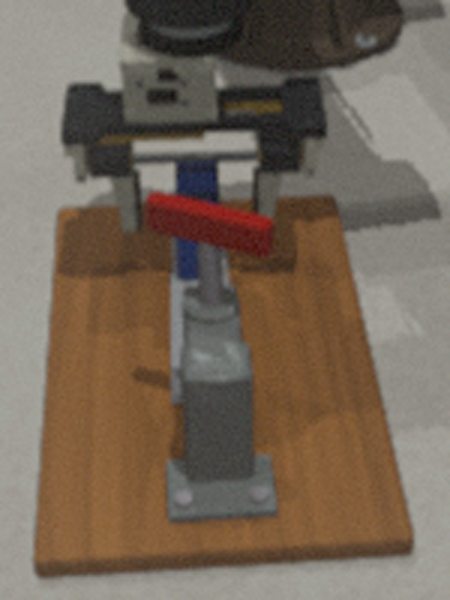

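The fingers straddle the housing evenly: fingers at x≈135 and 265, housing at 177 to 217. I'll close on it.

Emit:
step_arm(
  deltas=[
    [0,0,0,-1.5,-1,2,-1],
    [0,0,0,0,0,0,-1],
    [0,0,0,0,0,0,-1],
    [0,0,0,0,0,0,-1],
    [0,0,0,0,0,0,-1],
    [0,0,0,0,0,0,-1],
  ],
  squeeze=25,
)

```text
time_s: 3.65
tcp_pos: [0.4752, -0.0685, 0.0594]
eef_rot: [179.2, -0.2, 95.3]
contact_force: [-0.1, -0.9, 0.2]
gripper_width: 0.0452
```

Run:
```python
from plant import r
s=r.get_state()
for k in('joints','tcp_pos','eef_rot','contact_force','moment','gripper_width'):print(k,s[k])
```

```text
joints [ 1.53172228e+01  1.24549274e+01 -3.63306282e+01 -5.72853782e-02
 -4.04375069e+01 -9.99622201e+01]
tcp_pos [ 0.47515171 -0.06846942  0.05936686]
eef_rot [ 1.79241319e+02 -1.71577910e-01  9.53127900e+01]
contact_force [-0.05100669 -0.88935104  0.235071  ]
moment [-0.02877421 -0.06696963  0.03259316]
gripper_width 0.045241687492643186
```

Emit:
step_arm(
  deltas=[
    [0,0,0,0,0,2,-1],
    [0,0,0,0,0,1,-1],
    [0,0,0,0,0,1,-1],
    [0,0,0,0,0,0,-1],
  ],
)

```text
time_s: 4.05
tcp_pos: [0.4754, -0.0681, 0.0571]
eef_rot: [179.2, -0.2, 95.4]
contact_force: [0.3, -0.1, -4.1]
gripper_width: 0.0337
```

Run:
```python
from plant import r
s=r.get_state()
for k in('tcp_pos','eef_rot','contact_force','moment','gripper_width'):print(k,s[k])
```

```text
tcp_pos [ 0.47535267 -0.06812022  0.05705657]
eef_rot [ 1.79209102e+02 -1.58980090e-01  9.54083705e+01]
contact_force [ 0.34124858 -0.0904961  -4.14118974]
moment [ 0.01284853 -0.27496919  0.03791422]
gripper_width 0.0336986938547054
```

Emit:
step_arm(
  deltas=[
    [0.0,0,-0.017,0.6,1,0.6,-1],
    [0,0,-0.017,0.6,1,0.4,-1],
    [0,0,0,0,3,0,-1],
    [0,0,0,0,3,0,-1],
  ],
)

```text
time_s: 4.45
tcp_pos: [0.4777, -0.0681, 0.0568]
eef_rot: [179.8, -0.0, 97.4]
contact_force: [-12.9, 3.0, 17.0]
gripper_width: 0.0343
```

```bash
cat > st.py <<'E'
from plant import r
import numpy as np
s=r.get_state(); print('t',s['time_s'])
for k in('tcp_pos','eef_rot','contact_force','moment','gripper_width','joints'):print(k,np.round(s[k],4))
c,q=np.cos(.1274),np.sin(.1274); d=np.array(s['tcp_pos'])[:2]-[.653,-.0435]; print('rel',(c*d[0]+q*d[1]).round(4),(-q*d[0]+c*d[1]).round(4),'yaw rel',round(s['eef_rot'][2]-97.3,2))
E
python3 st.py
```

```text
t 4.45
tcp_pos [ 0.4777 -0.0681  0.0568]
eef_rot [ 1.797792e+02 -3.440000e-02  9.741560e+01]
contact_force [-12.8773   3.0429  17.0066]
moment [1.2604 3.9414 0.095 ]
gripper_width 0.0343
joints [ 1.53088e+01  1.31643e+01 -3.58034e+01 -5.70000e-03 -4.08089e+01
 -9.78889e+01]
rel -0.177 -0.0021 yaw rel 0.12
```

Emit:
step_arm(
  deltas=[
    [0,0,0,0.5,1,-0.8,-1],
    [0,0,0,0.5,4,0,-1],
    [0,0,0,0.5,4,0,-1],
  ],
)

```text
time_s: 4.75
tcp_pos: [0.4829, -0.0665, 0.0567]
eef_rot: [-179.8, -0.0, 97.4]
contact_force: [-15.5, -1.8, 20.6]
gripper_width: 0.0335
```

```bash
python3 st.py
```

```text
t 4.75
tcp_pos [ 0.4829 -0.0665  0.0567]
eef_rot [-1.798037e+02 -3.200000e-03  9.738870e+01]
contact_force [-15.4974  -1.7993  20.621 ]
moment [-0.5694  5.2971  0.0401]
gripper_width 0.0335
joints [ 1.53050e+01  1.37974e+01 -3.48775e+01 -4.56000e-02 -4.15191e+01
 -9.78821e+01]
rel -0.1717 -0.0012 yaw rel 0.09
```

Emit:
step_arm(
  deltas=[
    [0,0,0,0,0,-1.5,-1],
    [0,0,0,0.2,3,0,-1],
  ],
)

```text
time_s: 4.95
tcp_pos: [0.4855, -0.0659, 0.0574]
eef_rot: [-179.7, -0.0, 97.4]
contact_force: [0.3, 0.3, -4.2]
gripper_width: 0.0336
```

```bash
python3 st.py
```

```text
t 4.95
tcp_pos [ 0.4855 -0.0659  0.0574]
eef_rot [-1.796956e+02 -7.000000e-03  9.738270e+01]
contact_force [ 0.3409  0.3467 -4.209 ]
moment [ 0.0262 -0.1013 -0.0061]
gripper_width 0.0336
joints [ 1.52720e+01  1.40070e+01 -3.44396e+01 -7.30000e-02 -4.18539e+01
 -9.78348e+01]
rel -0.169 -0.001 yaw rel 0.08
```

Emit:
step_arm(
  deltas=[
    [0,0,0,0.2,5,0.2,-1],
    [0,0,0,0.2,5,0,-1],
    [0,0,0,0.2,5,0,-1],
    [0,0,0,0,5,0,-1],
    [0,0,0,0,4,0,-1],
  ],
)

```text
time_s: 5.45
tcp_pos: [0.5099, -0.0625, 0.0568]
eef_rot: [-179.5, 0.0, 97.4]
contact_force: [-4.5, -1.0, 2.9]
gripper_width: 0.0341
```

```bash
python3 st.py
```

```text
t 5.45
tcp_pos [ 0.5099 -0.0625  0.0568]
eef_rot [-1.794906e+02  3.550000e-02  9.740630e+01]
contact_force [-4.4827 -1.0433  2.9002]
moment [-0.0351  0.9953  0.0941]
gripper_width 0.0341
joints [ 1.49091e+01  1.61158e+01 -3.13900e+01 -4.59000e-02 -4.30040e+01
 -9.74693e+01]
rel -0.1443 -0.0007 yaw rel 0.11
```

Emit:
step_arm(
  deltas=[
    [0.0,0,0,0.1,4,-0.2,-1],
    [0,0,0,0.1,3,0,-1],
  ],
)

```text
time_s: 5.65
tcp_pos: [0.5179, -0.0612, 0.0568]
eef_rot: [-179.5, 0.0, 97.4]
contact_force: [-6.3, -0.6, 6.4]
gripper_width: 0.0341
```

Emit:
step_arm(
  deltas=[
    [0,0,0,0,1.5,0,-1],
  ],
)

```text
time_s: 5.75
tcp_pos: [0.5194, -0.0611, 0.0568]
eef_rot: [-179.5, 0.0, 97.4]
contact_force: [-6.2, -0.5, 5.9]
gripper_width: 0.0341
```

```bash
python3 st.py;python3 - <<'E'
from plant import r
import cv2,numpy as np
b=r.capture('scene')[:,:,::-1][165:365,240:390]
cv2.imwrite("pics/s3.png",cv2.resize(b,None,fx=3,fy=3,interpolation=cv2.INTER_CUBIC))
E
```

```text
t 5.75
tcp_pos [ 0.5194 -0.0611  0.0568]
eef_rot [-1.794581e+02  4.610000e-02  9.741050e+01]
contact_force [-6.207  -0.4842  5.9497]
moment [0.0624 1.7532 0.0699]
gripper_width 0.0341
joints [ 1.47845e+01  1.68783e+01 -3.02184e+01 -3.47000e-02 -4.34466e+01
 -9.73489e+01]
rel -0.1348 -0.0005 yaw rel 0.11
```

View pics/s3.png

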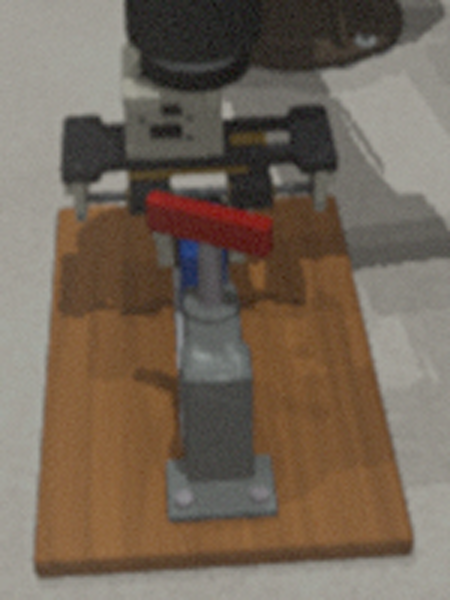

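The housing now sits behind the handle, and the foot tip is hidden by the post at about (180,375). There's no contact yet, so I'll creep forward.

Emit:
step_arm(
  deltas=[
    [0,0,0,0,1.5,-0.3,-1],
    [0,0,0,0,1,0,-1],
  ],
)

```text
time_s: 6.0
tcp_pos: [0.5226, -0.0605, 0.0568]
eef_rot: [-179.5, 0.0, 97.4]
contact_force: [-1.0, 0.1, -2.7]
gripper_width: 0.0335
```

Emit:
step_arm(
  deltas=[
    [0,0,0,0,1.2,0,-1],
  ],
)

```text
time_s: 6.1
tcp_pos: [0.5231, -0.0605, 0.0568]
eef_rot: [-179.4, 0.0, 97.4]
contact_force: [-9.4, 0.0, 10.1]
gripper_width: 0.0339
```

Emit:
step_arm(
  deltas=[
    [0,0,0,0,1.2,0,-1],
  ],
)

```text
time_s: 6.2
tcp_pos: [0.5231, -0.0605, 0.0568]
eef_rot: [-179.3, 0.0, 97.4]
contact_force: [-8.9, 0.6, 7.5]
gripper_width: 0.0338
```

Emit:
step_arm(
  deltas=[
    [0,0,0,0,1,0,-1],
  ],
)

```text
time_s: 6.3
tcp_pos: [0.5231, -0.0605, 0.0568]
eef_rot: [-179.2, 0.0, 97.4]
contact_force: [-6.3, 0.1, 3.9]
gripper_width: 0.0338
```

Emit:
step_arm(
  deltas=[
    [0,0,0,0,2,-0.3,-1],
  ],
)

```text
time_s: 6.4
tcp_pos: [0.5231, -0.0605, 0.0568]
eef_rot: [-179.0, 0.0, 97.4]
contact_force: [-9.8, 0.8, 4.2]
gripper_width: 0.0342
```

Emit:
step_arm(
  deltas=[
    [0,0,0,0,3,0,-1],
  ],
)

```text
time_s: 6.5
tcp_pos: [0.5231, -0.0605, 0.0567]
eef_rot: [-178.7, 0.0, 97.3]
contact_force: [-17.0, 1.4, 16.0]
gripper_width: 0.0339
```

```bash
python3 st.py
```

```text
t 6.5
tcp_pos [ 0.5231 -0.0605  0.0567]
eef_rot [-1.786964e+02  2.060000e-02  9.733220e+01]
contact_force [-17.0141   1.3566  15.9544]
moment [1.2294 5.3022 0.1149]
gripper_width 0.0339
joints [ 14.6493  17.5784 -29.0876  -0.2072 -44.6299 -97.1683]
rel -0.131 -0.0004 yaw rel 0.03
```

Forward travel has stopped at x_rel = -131 mm under 17 N, which matches the expected home position. I'll release and check.

Emit:
step_arm(
  deltas=[
    [-0.012,0,0,0,0.5,-0.5,-1],
    [0,0,0,0,0,0,0],
    [0,0,0,0,0,0,0.2],
    [0,0,0,0,0,0,0.2],
  ],
)

```text
time_s: 6.9
tcp_pos: [0.5253, -0.06, 0.058]
eef_rot: [-179.6, 0.0, 97.4]
contact_force: [-0.2, 0.0, -0.8]
gripper_width: 0.0505
```

```bash
python3 st.py
```

```text
t 6.9
tcp_pos [ 0.5253 -0.06    0.058 ]
eef_rot [-1.795674e+02  3.000000e-02  9.738450e+01]
contact_force [-0.2494  0.031  -0.8352]
moment [ 0.0829 -0.1779 -0.035 ]
gripper_width 0.0505
joints [ 1.47278e+01  1.71952e+01 -2.95095e+01 -3.69000e-02 -4.37282e+01
 -9.73166e+01]
rel -0.1287 -0.0002 yaw rel 0.08
```

Emit:
step_arm(
  deltas=[
    [0,0,0,0,0,0,1],
    [0,0,0,0,0,-3,1],
    [0,0,0,0,0,-20,1],
    [0,0,0,0,0,-40,1],
    [0,0,0,0,-5,-45,1],
    [0,0,0,0,-5,-45,1],
    [0,0,0,0,-5,-40,1],
  ],
)

```text
time_s: 7.6
tcp_pos: [0.5098, -0.062, 0.2529]
eef_rot: [-178.9, 0.1, 97.4]
contact_force: [1.5, 0.5, -0.0]
gripper_width: 0.0874
```

```bash
python3 plan.py .50 .22 .27 -18 40 8 1 ccw
```

```text
t 7.6 d [ -9.8 282.   17.1] dyaw 244.6 N 31
[[-0.019,0,-0.138,9.1,0.8,-0.6,1.0],[0,0,-0.138,8.9,2.1,-0.6,1.0],[0,0,-0.138,8.5,3.3,-0.6,1.0],[0,0,-0.138,8.0,4.4,-0.6,1.0],[0,0,-0.138,7.3,5.5,-0.6,1.0],[0,0,-0.138,6.5,6.4,-0.6,1.0],[0,0,-0.138,5.5,7.2,-0.6,1.0],[0,0,-0.138,4.5,7.9,-0.6,1.0],[0,0,-0.138,3.3,8.5,-0.6,1.0],[0,0,-0.138,2.1,8.8,-0.6,1.0]]
```

Emit:
step_arm(
  deltas=[
    [-0.019,0,-0.145,27,2,-1,1],
    [0,0,-0.145,27,6,-1,1],
    [0,0,-0.145,26,10,-1,1],
    [0,0,-0.145,24,13,-1,1],
    [0,0,-0.145,22,16.5,-1,1],
    [0,0,-0.145,19.5,19,-1,1],
    [0,0,-0.145,16.5,22,-1,1],
    [0,0,-0.145,13.5,24,-1,1],
    [0,0,-0.145,10,25.5,-1,1],
    [0,0,-0.145,6,26.5,-1,1],
  ],
)

```text
time_s: 8.6
tcp_pos: [0.4873, 0.2187, 0.2766]
eef_rot: [179.7, 1.2, -177.0]
contact_force: [-0.9, 0.1, -0.9]
gripper_width: 0.0876
```

```bash
python3 plan.py .50 .22 .27 -18 40 8 1 ccw
python3 - <<'E'
from plant import r
import cv2
for n in("scene","top"):
    cv2.imwrite(f"pics/{n}4.png",r.capture(n)[:,:,::-1])
a=cv2.imread("pics/top4.png")[155:335,265:405]; cv2.imwrite("pics/t4z.png",cv2.resize(a,None,fx=3.3,fy=3.3,interpolation=cv2.INTER_CUBIC))
a=cv2.imread("pics/scene4.png")[205:365,240:390]; cv2.imwrite("pics/s4z.png",cv2.resize(a,None,fx=3.7,fy=3.7,interpolation=cv2.INTER_CUBIC))
E
```

```text
t 8.6 d [12.7  1.3 -6.6] dyaw 159.0 N 20
[[0.003,0.021,-0.139,-0.6,0,0.3,1.0],[0,0,-0.139,-0.6,-0.1,0.3,1.0],[0,0,-0.139,-0.6,-0.1,0.3,1.0],[0,0,-0.139,-0.6,-0.2,0.3,1.0],[0,0,-0.139,-0.6,-0.3,0.3,1.0],[0,0,-0.139,-0.5,-0.4,0.3,1.0],[0,0,-0.139,-0.5,-0.5,0.3,1.0],[0,0,-0.139,-0.4,-0.5,0.3,1.0],[0,0,-0.139,-0.3,-0.6,0.3,1.0],[0,0,-0.139,-0.2,-0.6,0.3,1.0]]
```

View pics/t4z.png

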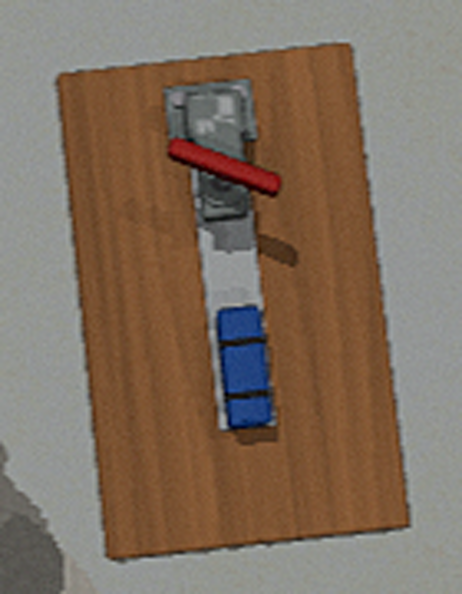

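View pics/s4z.png

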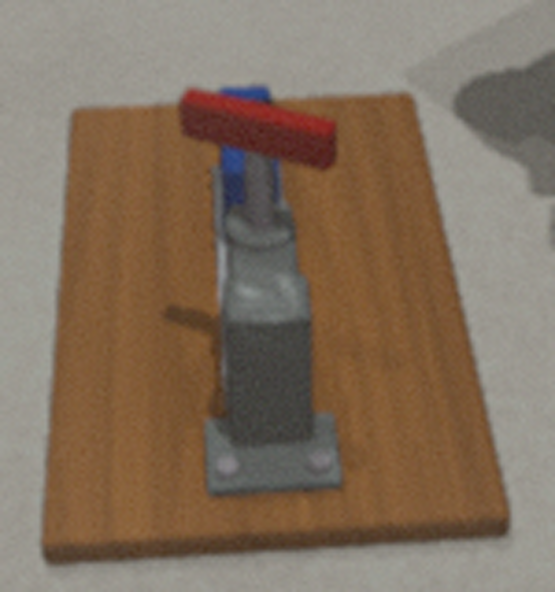

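Run:
```python
from h import *
st=np.array([.6532,-.0451,.127])
def rel(p): 
    d=p[:2]-st[:2]; c,s=np.cos(st[2]),np.sin(st[2]); return np.array([c*d[0]+s*d[1],-s*d[0]+c*d[1]])
P=[rel(onz('top',T0(z),.092)) for z in[(217,313),(258,307),(270,421),(229,428)]]
print(np.round(P,4),np.mean(P,0))
for z in[(202,240),(208,320),(219,428),(254,240),(262,300)]: print(rel(onz('top',T0(z),.03)).round(4))
# predicted home
for X,Y in[(-.09,.017),(-.09,-.017),(-.18,-.017),(-.18,.017)]:
    print((proj('top',world(st,[[X,Y,.092]]))-[265,155])*3.3)
```

```text
[[-0.0933  0.0152]
 [-0.092  -0.0159]
 [-0.1779 -0.0153]
 [-0.1799  0.0157]] [-1.35774660e-01 -6.48197852e-05]
[-0.0285  0.019 ]
[-0.092   0.0211]
[-0.177   0.0217]
[-0.0329 -0.0218]
[-0.0808 -0.0228]
[[213.04870997 307.81371488]]
[[258.04300066 303.01985237]]
[[271.41752874 422.35064686]]
[[226.10657406 427.20933351]]
```

```bash
python3 plan.py .653 -.043 .26 -17.8 40 8 1 ccw
```

```text
t 8.7 d [ 165.6 -263.2  -16.4] dyaw 159.2 N 20
[[0.004,0.021,-0.139,-7.6,-13.6,0.9,1.0],[0,0,-0.139,-5.6,-14.5,0.8,1.0],[0,0,-0.139,-3.6,-15.1,0.8,1.0],[0,0,-0.139,-1.4,-15.5,0.8,1.0],[0,0,-0.139,0.7,-15.5,0.8,1.0],[0,0,-0.139,2.9,-15.3,0.8,1.0],[0,0,-0.139,5.0,-14.7,0.8,1.0],[0,0,-0.139,7.0,-13.9,0.8,1.0],[0,0,-0.139,8.8,-12.8,0.8,1.0],[0,0,-0.139,10.5,-11.5,0.8,1.0]]
```

Emit:
step_arm(
  deltas=[
    [0.004,0.021,-0.139,-7.6,-13.6,1,1],
    [0,0,-0.139,-5.6,-14.5,1,1],
    [0,0,-0.139,-3.6,-15,1,1],
    [0,0,-0.139,-1.4,-15.5,1,1],
    [0,0,-0.139,0.7,-15.5,1,1],
    [0,0,-0.139,2.9,-15.3,1,1],
    [0,0,-0.139,5,-14.7,1,1],
    [0,0,-0.139,7,-14,1,1],
    [0,0,-0.139,8.8,-12.8,1,1],
    [0,0,-0.139,10.5,-11.5,1,1],
  ],
)

```text
time_s: 9.7
tcp_pos: [0.5744, 0.084, 0.2681]
eef_rot: [-180.0, 0.0, -94.8]
contact_force: [0.8, -0.2, 0.4]
gripper_width: 0.0877
```

```bash
python3 plan.py .653 -.043 .26 -17.8 40 8 1 ccw
```

```text
t 9.7 d [  78.6 -127.    -8.1] dyaw 77.0 N 10
[[0,0,-0.134,12.0,-8.9,0.8,1.0],[0,0,-0.134,13.1,-7.2,0.8,1.0],[0,0,-0.134,13.9,-5.4,0.8,1.0],[0,0,-0.134,14.5,-3.5,0.8,1.0],[0,0,-0.134,14.9,-1.5,0.8,1.0],[0,0,-0.134,14.9,0.5,0.8,1.0],[0,0,-0.134,14.7,2.5,0.8,1.0],[0,0,-0.134,14.3,4.5,0.8,1.0],[0,0,-0.134,13.5,6.3,0.8,1.0],[0,0,-0.134,12.6,8.1,0.8,1.0]]
```

Emit:
step_arm(
  deltas=[
    [0,0,-0.134,12,-9,1,1],
    [0,0,-0.134,13,-7,1,1],
    [0,0,-0.134,14,-5.5,1,1],
    [0,0,-0.134,14.5,-3.5,1,1],
    [0,0,-0.134,15,-1.5,1,1],
    [0,0,-0.134,15,0.5,1,1],
    [0,0,-0.134,14.7,2.5,1,1],
    [0,0,-0.134,14.3,4.5,1,1],
    [0,0,-0.134,13.5,6.3,1,1],
    [0,0,-0.134,12.6,8,1,1],
  ],
)

```text
time_s: 10.7
tcp_pos: [0.657, -0.0527, 0.2591]
eef_rot: [-180.0, -0.0, -15.7]
contact_force: [-0.3, -0.3, -0.4]
gripper_width: 0.0875
```

```bash
python3 st.py; python3 plan.py .653 -.043 .23 -17.8 40 8 1
```

```text
t 10.7
tcp_pos [ 0.657  -0.0527  0.2591]
eef_rot [-1.799865e+02 -8.300000e-03 -1.571180e+01]
contact_force [-0.2943 -0.3136 -0.3524]
moment [-0.1033 -0.1086  0.0235]
gripper_width 0.0875
joints [ 1.232350e+01  1.806520e+01  1.323100e+00 -8.400000e-03 -7.324420e+01
  1.519671e+02]
rel 0.0028 -0.0097 yaw rel -113.01
t 10.7 d [ -4.    9.7 -29.1] dyaw -2.1 N 1
[[0,0,0.036,-6.5,-8.3,29.1,1.0]]
```

Emit:
step_arm(
  deltas=[
    [0,0,0.036,-6.5,-8.3,25,1],
    [0,0,0,0,0,0,1],
    [0,0,0,0,0,0,1],
  ],
)

```text
time_s: 11.0
tcp_pos: [0.6537, -0.0465, 0.2343]
eef_rot: [180.0, -0.0, -17.8]
contact_force: [-0.1, -0.6, 1.0]
gripper_width: 0.0878
```

```bash
python3 plan.py .653 -.043 .175 -17.8 20 8 1
python3 - <<'E'
from plant import r
import cv2
a=r.capture('scene')[:,:,::-1][165:325,230:400]; cv2.imwrite("pics/s5z.png",cv2.resize(a,None,fx=3.7,fy=3.7,interpolation=cv2.INTER_CUBIC))
E
```

```text
t 11.0 d [ -0.7   3.5 -59.3] dyaw -0.0 N 3
[[0.001,-0.001,0,-0.6,-1.0,19.8,1.0],[0,0,0,-0.6,-1.0,19.8,1.0],[0,0,0,-0.6,-1.0,19.8,1.0]]
```

View pics/s5z.png

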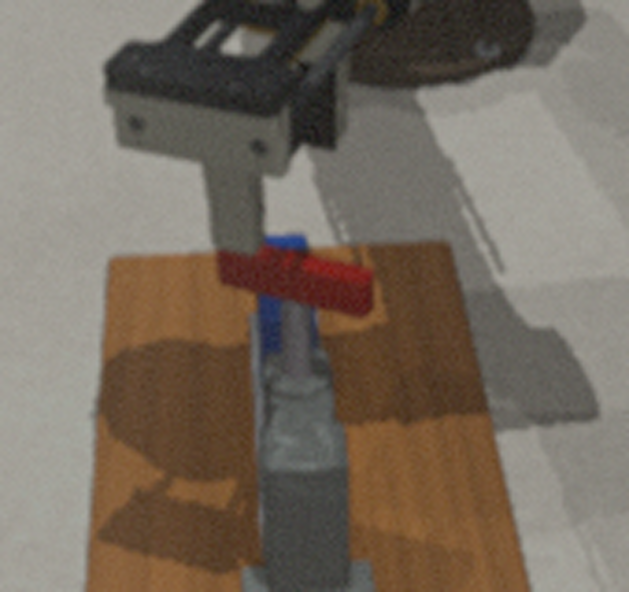

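Run:
```python
from h import *
a=np.radians(-17.8);u=np.array([np.cos(a),np.sin(a),0]);p=np.array([.6537,-.0465,.2343])
f=lambda P:((proj('scene',P)-[230,165]+.5)*3.7-.5).round(0)
print('tips',f(p+u*.044),f(p-u*.044),f(p+u*.05)); 
b=np.radians(72.2);v=np.array([np.cos(b),np.sin(b),0])
for c in([.653,-.043,.196],[.6546,-.04,.196]):
  c=np.array(c);print('bar',f(c),f(c+v*.042+u*.007),f(c-v*.042+u*.007))
```

```text
tips [[246. 241.]] [[315. 150.]] [[240. 248.]]
bar [[291. 258.]] [[365. 283.]] [[209. 249.]]
bar [[297. 260.]] [[371. 285.]] [[214. 251.]]
```

Image 5 shows the near fingertip at (238,250), within about 1 mm of its projection. It straddles the red bar, whose right end is at (372,270). I'll descend.

Emit:
step_arm(
  deltas=[
    [0,0,0,-0.6,-1.5,20,1],
    [0,0,0,-0.6,-1.5,20,1],
    [0,0,0,-0.6,-1,18,1],
    [0,0,0,0,0,0,1],
  ],
)

```text
time_s: 11.45
tcp_pos: [0.6551, -0.0421, 0.18]
eef_rot: [-179.9, -0.4, -17.8]
contact_force: [-1.0, -0.5, 0.6]
gripper_width: 0.0875
```

```bash
python3 plan.py .6535 -.042 .175 -17.8 20 8 1
python3 - <<'E'
from plant import r
import cv2
a=r.capture('scene')[:,:,::-1][165:325,230:400]; cv2.imwrite("pics/s6z.png",cv2.resize(a,None,fx=3.7,fy=3.7,interpolation=cv2.INTER_CUBIC))
E
```

```text
t 11.45 d [-1.6  0.1 -5. ] dyaw -0.0 N 1
[[-0.002,-0.006,0,-1.6,0.4,5.0,1.0]]
```

View pics/s6z.png

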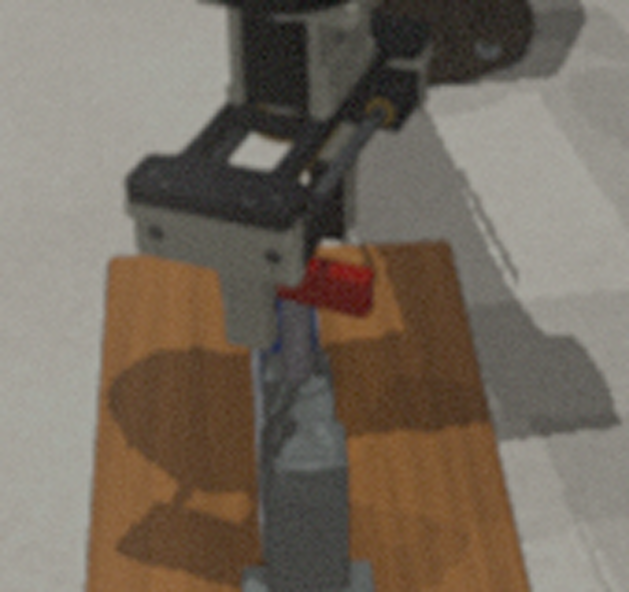

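Emit:
step_arm(
  deltas=[
    [0,-0.006,0,-1.5,0.3,4,-1],
    [0,0,0,0,0,0,-1],
    [0,0,0,0,0,0,-1],
    [0,0,0,0,0,0,-1],
    [0,0,0,0,0,0,-1],
    [0,0,0,0,0,0,-1],
    [0,0,0,0,0,0,-1],
  ],
  squeeze=35,
)

```text
time_s: 12.2
tcp_pos: [0.6571, -0.0421, 0.1834]
eef_rot: [-179.7, -0.5, -17.7]
contact_force: [-0.3, 1.0, -0.1]
gripper_width: 0.0371
```

```bash
python3 st.py
```

```text
t 12.2
tcp_pos [ 0.6571 -0.0421  0.1834]
eef_rot [-179.7044   -0.5345  -17.722 ]
contact_force [-0.2972  0.9724 -0.1254]
moment [-0.0922 -0.0848 -0.0392]
gripper_width 0.0371
joints [ 1.328490e+01  2.026850e+01 -5.531800e+00  2.460000e-02 -6.358930e+01
  1.489837e+02]
rel 0.0043 0.0009 yaw rel -115.02
```

Emit:
step_arm(
  deltas=[
    [0.004,-0.009,0,-3.5,1,8,-1],
    [0,0,0,-0.5,0,1,-1],
    [0,0,0,-0.5,0,1,-1],
    [0,0,0,0,0,0.8,-1],
  ],
)

```text
time_s: 12.6
tcp_pos: [0.6527, -0.0418, 0.1727]
eef_rot: [-179.5, -0.1, -17.7]
contact_force: [-3.8, 1.8, 9.5]
gripper_width: 0.0139
```

```bash
python3 st.py
```

```text
t 12.6
tcp_pos [ 0.6527 -0.0418  0.1727]
eef_rot [-1.794543e+02 -5.040000e-02 -1.771660e+01]
contact_force [-3.8452  1.8113  9.4558]
moment [ 0.5565  1.4174 -0.1801]
gripper_width 0.0139
joints [ 13.1216  20.5703  -6.3349  -0.4979 -62.7727 149.3886]
rel -0.0001 0.0017 yaw rel -115.02
```

Emit:
step_arm(
  deltas=[
    [0,0,0.1,0,0,0,-1],
    [0,0,0.12,0,0,0.4,-1],
    [0,0,0.12,0,0,0.4,-1],
    [0,0,0.12,0,0,0.4,-1],
  ],
)

```text
time_s: 13.0
tcp_pos: [0.6527, -0.0418, 0.171]
eef_rot: [-179.5, 0.2, -44.9]
contact_force: [0.2, 0.0, 0.9]
gripper_width: 0.0135
```

```bash
python3 st.py
```

```text
t 13.0
tcp_pos [ 0.6527 -0.0418  0.171 ]
eef_rot [-179.5006    0.1851  -44.855 ]
contact_force [0.181  0.0345 0.8733]
moment [-0.2047 -0.1089  0.1589]
gripper_width 0.0135
joints [ 13.1353  20.6386  -6.477   -0.4751 -62.5598 122.2267]
rel -0.0001 0.0017 yaw rel -142.15
```

Emit:
step_arm(
  deltas=[
    [0,0,0.13,0,0,0.5,-1],
    [0,0,0.13,0,0,0.5,-1],
    [0,0,0.13,0,0,0.5,-1],
    [0,0,0.13,0,0,0.5,-1],
    [0,0,0.13,0,0,0.5,-1],
    [0,0,0.13,0,0,0.5,-1],
    [0,0,0.13,0,0,0.5,-1],
    [0,0,0.13,0,0,0.5,-1],
    [0,0,0.13,0,0,0.5,-1],
  ],
)

```text
time_s: 13.9
tcp_pos: [0.6528, -0.0422, 0.1662]
eef_rot: [-179.9, 0.4, -114.5]
contact_force: [-0.7, 0.7, 0.8]
gripper_width: 0.0136
```

```bash
python3 st.py
```

```text
t 13.9
tcp_pos [ 0.6528 -0.0422  0.1662]
eef_rot [-179.9214    0.3783 -114.5013]
contact_force [-0.7153  0.7466  0.7556]
moment [-0.3897  0.0013  0.0855]
gripper_width 0.0136
joints [ 13.1966  20.851   -6.9068  -0.2848 -61.9489  52.4351]
rel -0.0001 0.0013 yaw rel -211.8
```

Emit:
step_arm(
  deltas=[
    [0,0,0.12,0,0,0.5,-1],
    [0,0,0.12,0,0,0.5,-1],
  ],
)

```text
time_s: 14.1
tcp_pos: [0.6527, -0.0423, 0.1652]
eef_rot: [-180.0, 0.3, -128.8]
contact_force: [-1.0, 1.4, 0.2]
gripper_width: 0.0135
```

```bash
python3 st.py|egrep 'eef|mom|tcp|contact'
```

```text
tcp_pos [ 0.6527 -0.0423  0.1652]
eef_rot [-179.9907    0.3417 -128.7913]
contact_force [-1.022   1.3513  0.1815]
moment [-0.3202  0.0879  0.1285]
```

Emit:
step_arm(
  deltas=[
    [0,0,0.12,0,0,0.5,-1],
    [0,0,0.12,0,0,0.5,-1],
  ],
)

```text
time_s: 14.3
tcp_pos: [0.6526, -0.0423, 0.1643]
eef_rot: [180.0, 0.3, -143.1]
contact_force: [-0.7, 0.6, 1.3]
gripper_width: 0.0139
```

```bash
python3 st.py|egrep 'eef|mom|tcp|contact'
```

```text
tcp_pos [ 0.6526 -0.0423  0.1643]
eef_rot [ 179.955     0.2885 -143.0648]
contact_force [-0.7359  0.6365  1.343 ]
moment [-0.2438  0.2159  0.1368]
```

Emit:
step_arm(
  deltas=[
    [0,0,0.12,0,0,0.5,-1],
    [0,0,0.12,0,0,0.5,-1],
  ],
)

```text
time_s: 14.5
tcp_pos: [0.6526, -0.0423, 0.1633]
eef_rot: [179.9, 0.2, -157.3]
contact_force: [-0.6, -0.2, 1.7]
gripper_width: 0.014
```

```bash
python3 st.py|egrep 'eef|mom|tcp|contact'
```

```text
tcp_pos [ 0.6526 -0.0423  0.1633]
eef_rot [ 179.9286    0.2311 -157.3262]
contact_force [-0.6191 -0.1895  1.6574]
moment [-0.2574  0.1314  0.1438]
```

Emit:
step_arm(
  deltas=[
    [0,0,0.12,0,0,0.5,-1],
    [0,0,0.12,0,0,0.5,-1],
  ],
)

```text
time_s: 14.7
tcp_pos: [0.6525, -0.0424, 0.1623]
eef_rot: [179.9, 0.2, -171.6]
contact_force: [-0.0, 0.2, 1.5]
gripper_width: 0.0133
```

```bash
python3 st.py|egrep 'eef|mom|tcp|contact'
```

```text
tcp_pos [ 0.6525 -0.0424  0.1623]
eef_rot [ 1.799192e+02  1.789000e-01 -1.715927e+02]
contact_force [-0.028   0.1848  1.4953]
moment [-0.1072  0.1845  0.1893]
```

Emit:
step_arm(
  deltas=[
    [0,0,0.11,0,0,0.5,-1],
    [0,0,0.11,0,0,0.5,-1],
  ],
)

```text
time_s: 14.9
tcp_pos: [0.6524, -0.0424, 0.1614]
eef_rot: [179.9, 0.1, 175.3]
contact_force: [0.2, 0.9, 1.3]
gripper_width: 0.0136
```

```bash
python3 st.py|egrep 'eef|mom|tcp|contact'
```

```text
tcp_pos [ 0.6524 -0.0424  0.1614]
eef_rot [1.799346e+02 1.384000e-01 1.753234e+02]
contact_force [0.2467 0.9189 1.317 ]
moment [-0.0634  0.1405  0.23  ]
```

Moment has risen from about 0.14 to 0.23 N m and the handle angle is about 3.35 rad, which gives roughly 20 N. I'll release and rise.

Emit:
step_arm(
  deltas=[
    [0,0,0,0,0,0.5,0],
    [0,0,0,0,0,0.5,1],
    [0,0,0,0,0,0.5,1],
    [0,0,0,0,0,0,1],
    [0,0,0,0,0,0,1],
    [0,0,0,0,0,-10,1],
    [0,0,0,0,0,-25,1],
    [0,0,0,0,0,-30,1],
    [0,0,0,0,0,-30,1],
  ],
)

```text
time_s: 15.8
tcp_pos: [0.6495, -0.0428, 0.2538]
eef_rot: [-179.9, -0.4, 175.8]
contact_force: [1.2, 0.7, 0.6]
gripper_width: 0.0806
```

```bash
python3 st.py; python3 plan.py .50 .22 .28 175 40 8 1
```

```text
t 15.8
tcp_pos [ 0.6495 -0.0428  0.2538]
eef_rot [-179.949    -0.4189  175.7779]
contact_force [1.2177 0.6533 0.5913]
moment [ 0.1071 -0.1866  0.0425]
gripper_width 0.0806
joints [ 13.3159  17.7066   0.1542  -0.0812 -72.8624 -17.5136]
rel -0.0034 0.0011 yaw rel 78.48
t 15.8 d [-149.5  262.8   26.2] dyaw -0.8 N 8
[[-0.001,-0.007,0.002,21.1,31.4,-3.1,1.0],[0,0,0.002,21.1,31.4,-3.3,1.0],[0,0,0.002,21.2,31.3,-3.3,1.0],[0,0,0.002,21.2,31.3,-3.3,1.0],[0,0,0.002,21.3,31.2,-3.3,1.0],[0,0,0.002,21.3,31.2,-3.3,1.0],[0,0,0.002,21.4,31.2,-3.3,1.0],[0,0,0.002,21.4,31.1,-3.3,1.0]]
```

Emit:
step_arm(
  deltas=[
    [0,0,0,21,31,-3,1],
    [0,0,0,21,31,-3,1],
    [0,0,0,21,31,-3,1],
    [0,0,0,21,31,-3,1],
    [0,0,0,21,31,-3,1],
    [0,0,0,21,31,-3,1],
    [0,0,0,21,31,-3,1],
    [0,0,0,21,31,-3,1],
    [0,0,0,0,0,0,1],
    [0,0,0,0,0,0,1],
  ],
)

```text
time_s: 16.8
tcp_pos: [0.4981, 0.2254, 0.2944]
eef_rot: [179.6, 0.6, 175.9]
contact_force: [-0.4, -0.2, 0.7]
gripper_width: 0.0876
```

Run:
```python
from plant import r
import cv2
for n in("scene","top"):
    cv2.imwrite(f"pics/{n}7.png",r.capture(n)[:,:,::-1])
a=cv2.imread("pics/top7.png")[155:335,265:405]; cv2.imwrite("pics/t7z.png",cv2.resize(a,None,fx=3.3,fy=3.3,interpolation=cv2.INTER_CUBIC))
a=cv2.imread("pics/scene7.png")[205:365,240:390]; cv2.imwrite("pics/s7z.png",cv2.resize(a,None,fx=3.7,fy=3.7,interpolation=cv2.INTER_CUBIC))
```

```text
(no output)
```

View pics/t7z.png

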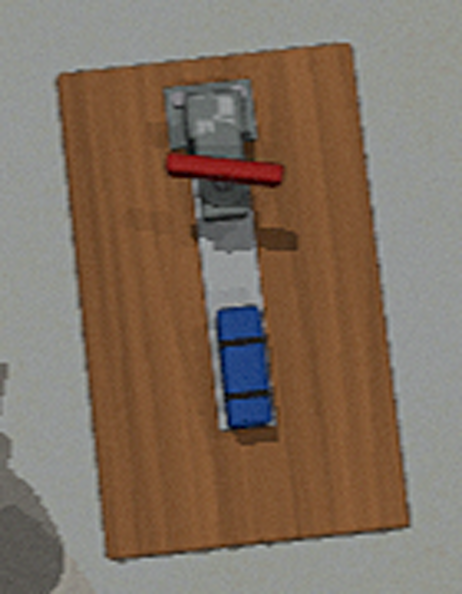

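View pics/s7z.png

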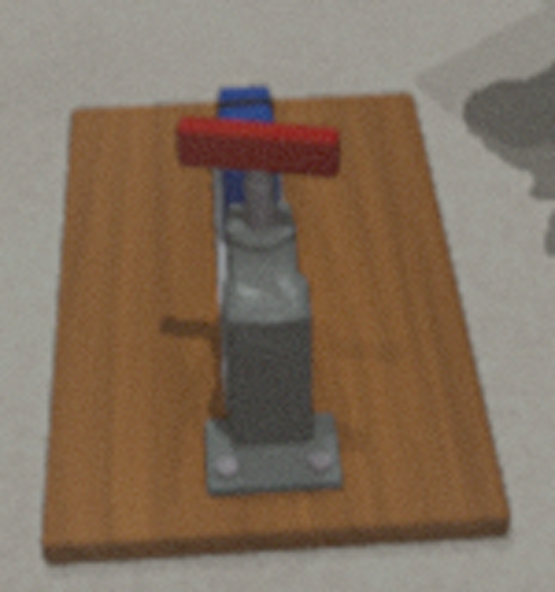

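View pics/top7.png

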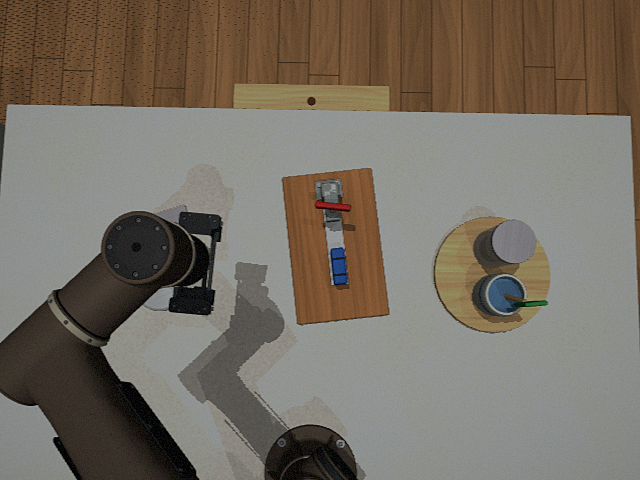

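```bash
python3 - <<'E'
from h import *
import cv2
a=cv2.imread('pics/top7.png'); h=cv2.cvtColor(a,cv2.COLOR_BGR2HSV)
for n,z in(('top0',.196),('top7',.185)):
    a=cv2.imread(f'pics/{n}.png').astype(int)[180:230,300:365]
    m=(a[:,:,2]>1.8*a[:,:,1])&(a[:,:,2]>90)&(a[:,:,1]<60); ys,xs=np.nonzero(m); P=np.array([onz('top',(x+300,y+180),z)[:2] for x,y in zip(xs,ys)])
    c=P.mean(0); w,v=np.linalg.eigh(np.cov((P-c).T)); d=v[:,1]*np.sign(v[1,1]); ang=np.degrees(np.arctan2(d[1],d[0])); print(n,len(xs),c.round(4),'bar',ang.round(1),'theta mod pi deg',(97.3-ang).round(1))
st=np.array([.6532,-.0451,.127])
E
python3 st.py | egrep 'cont|joints'
```

```text
top0 173 [ 0.6532 -0.0436] bar 70.4 theta mod pi deg 26.9
top7 186 [ 0.6532 -0.0433] bar 84.7 theta mod pi deg 12.6
contact_force [-0.0525 -0.7489 -0.8779]
joints [ 44.927    5.7903  -9.9632   0.2158 -73.5628 -49.1583]
```

```bash
python3 -c "
from plant import r
print(r.close_job())"
```

```text
the job is handed in; nothing more can be done
None
```

I slid the sharpener in until the foot met the stop, turned the red handle clockwise until the pad pressed on the foot, then let go and backed off. The job was handed in at about 17 s.

- **Sharpener home:** travel stopped dead under 17 N of push. After release the top camera put the housing's centre at x = -135.8 mm in the station frame, against -135 mm when home. It was within about 1 mm of the middle line and square to it. It had not moved in the picture taken after clamping. The tip itself is hidden by the post, so home was judged from the housing and the push force.
- **Clamp:** the final handle angle was 3.35 rad from the tool's orientation and 3.36 rad from the top picture. With contact at the given 2.5 rad, that is about 3.4 mm of spring, or roughly 20 N. The turning moment rose from about 0.14 to 0.23 N m, which agrees. Height readings gave a slightly lower angle, about 3.26 rad (about 18 N).
- **Forces:** while sliding I twice pressed the sharpener onto the board with up to about 20 N, and eased it off both times.
- **Other things:** the canister and crock are unmoved in the last top picture. The arm hid the lid and scraper there, but the arm stayed well above them throughout.
- **Camera disagreement:** the two cameras differed by up to 4 mm on where the station is. I used a value in between, and contact confirmed it.

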